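Twist the lid of the sharps tub tight

TASK

Close the yellow sharps tub with the red lid: take the lid by its upright grip, let its two lugs drop through the notches of the neck, press it lightly onto the rubber seal and twist it clockwise (seen from above) until its lugs cam snugly against the ramps, so that the seal stays squeezed when you let go. Seals are worn to different heights, so go by feel: tight, but without crushing the seal. Leave the other things on the table where they are.

Things in the scene. Friction and masses are not known exactly. Their poses are not given: they have to be found in the camera images.
- tub: Yellow round sharps tub, 148 mm across its deck, screwed to the table on a round steel plate 152 mm across (it cannot move); open at the top through a white neck 101 mm wide. Origin at the centre of the underside, z up. The neck's rim is 130 mm above the origin, the deck 103 mm.
- neck: The tub's white neck, 101 mm wide, with the seal it carries. Origin on its axis at the height of the rim, 130 mm above the table; z up. A flange runs inside the rim (inner radius 36.5 mm, 4.5 mm thick at the notches; the bore below it has a radius of 44 mm). Two notches along +x and -x of this frame cut through the flange. The neck is the same after half a turn.
- notch (a point): Middle of the notch on the neck's +x side, at the rim, 40 mm from the axis (the other one is opposite). Notches are 24 mm wide along the circumference. Turning anticlockwise out of a notch is blocked by a stop.
- ramp (a point): Start of the ramp beside the +x notch, 4.5 mm below the rim. Clockwise (from above) from each notch the flange's underside is a ramp: it begins 0.30 rad from the notch's middle and descends 8 mm per rad, to a stop 1.6 rad from the notch's middle. Greased, friction about 0.2: it holds by itself when let go.
- seal_base (a point): Centre of the rim, where the black rubber ring seal sits (radius 44 to 52.5 mm). Its top stands, unpressed, 1.5 to 6.5 mm above the rim: worn, different every time, not measured. It yields 1 mm per 16 N. Well closed, it stays squeezed with 9 to 22 N (15 N is ideal); more than 32 N at any time spoils it. Greased, friction about 0.2.
- lid: Loose red lid, 0.1 to 0.19 kg, at first standing on its plug. Origin at the centre of the plug's underside, z up. Plug radius 34 mm, 20 mm high; on it a disc of radius 56 mm (z = 20 to 26 mm) whose underside lands on the seal. On the unpressed seal its origin is 13.5 to 18.5 mm below the rim; with the lugs still on top of the flange, 2 mm below. The same after half a turn.
- grip (a point): Middle of the lid's upright grip, 46 mm above the lid's origin: a bar 64 mm long along the lid's x, 14 mm thick along y, from z = 26 to 66 mm of the lid.
- lug (a point): End of the lug on the lid's +x side (the other is opposite), under the end of the grip; a white mark on the disc's top lies over each. Lugs reach 41.5 mm from the axis, are 16 mm wide and 6 mm thick; their tops slope like the ramps, from z = 8 mm of the lid at the leading (clockwise) edge to 11 mm at the other; their undersides from 2 to 5 mm.
- meter: White blood sugar meter lying flat, 95 x 58 x 20 mm, loose, to be left alone. Origin at the centre of its underside.
- strip_vial: White test strip vial with a green cap, 30 mm across, 55 mm tall, loose, to be left alone. Origin at the centre of its underside.
- lancing_pen: Grey and blue lancing pen lying along its x axis, 95 x 16 x 16 mm, loose, to be left alone. Origin at the centre of its underside.
- swab_box: White and blue swab box, 75 x 110 x 55 mm, loose, to be left alone. Origin at the centre of its underside.
- gel_bottle: Clear gel bottle with a white cap, 56 mm across, 150 mm tall, loose, to be left alone. Origin at the centre of its underside.
Things that resemble listed ones, but are neither listed nor needed, are in the scene too. Of the things that look like the lid, take the one that is nearest to the robot's base at the start.

How it is judged:
On the way, in this order (a step that is already met when the one before it is completed fails the run):
1. the lid sits in the neck, level, with both lugs through the notches (z of lid in the frame of neck below -0.0125 m and horizontal distance between lid and neck below 0.004 m and angle between the x axis of lid and the x axis of neck, either way round below 0.2 rad), for 0.1 s.
2. the lid is twisted in under the ramps and squeezes the seal (z of lid in the frame of neck below -0.0125 m and angle between the x axis of lid and the x axis of neck, either way round above 0.2 rad and contact force between lid and neck above 9 N), for 0.2 s.
At the end, for the whole second after the job is handed in: The lid sits level in the neck (within 4 mm of its axis, within 0.05 rad of upright, its origin more than 12.5 mm below the rim), twisted more than 0.2 rad off the notches, at rest, and without any hand on it squeezes the seal with 9 to 22 N (all of step 2 and horizontal distance between lid and neck below 0.004 m and angle between lid's own z axis and vertical below 0.05 rad and contact force between lid and neck below 22 N and linear speed of lid below 0.01 m/s); the robot touches nothing.
It fails at once if the seal is crushed (squeezed with more than 32 N) (contact force between lid and neck above 32 N).
It fails at once if another thing on the table is disturbed (moved by more than 25 mm) (distance of any of meter, strip_vial, lancing_pen, swab_box, gel_bottle from where it was at the start of the episode above 0.025 m).
It also fails if it takes over 67 s, if anything falls off the work surface, if the arm or the gripper's body presses on something with over 40 N, if the wrist force passes 120 N, or if a joint passes its speed limit or range.

ROBOT

A 6-joint arm with a two-finger parallel gripper is mounted at the origin on the work surface. World frame = base frame: x ahead of the robot, y to its left, z up, the work surface at z = 0. Lengths are in m, angles in rad, forces in N, time in s.
With the tool pointing down it reaches from about 0.375 to 0.975 m from the base axis. Payload 3.8 kg.
Tool frame: the origin (TCP) lies at the very end of the fingers, on their centre line; the grasp point (between the pads) lies bot.grasp_offset behind it (bot.grasp_offset is the distance from the TCP to the grasp point, in m); y points along the fingers, x is the direction in which the jaws open and shut, and the axes are right-handed (so a half turn about y gives the same grasp; the last joint's range is limited). The gripper opens to 85 mm and grips with 20 to 120 N. Pads are 22 mm wide; open, the fingers measure 114 mm over their backs; the gripper's body (76 mm by 85 mm) begins 54 mm behind the grasp point. The pads swing forward as they close: fully open they stand 13 mm farther back than shut.
Start: joints at [1.24, 0.264, 1.604, -0, 1.274, -0.037], TCP at [0.195, 0.646, 0.231] pointing down, gripper open.
Joint ranges: [-2.63, 2.63], [-0.94, 2.18], [0.31, 2.57], [-1.31, 4.45], [0, 2.66], [-2.55, 2.55]. Speed limits (rad/s): [2.57, 2.57, 3.14, 3.14, 3.14, 3.14].

INTERFACE

Orientations are given as a rotation vector (axis times angle).
In Python, from workcell import sensors, read_camera, job, bot gives the robot as it stands.
- The arm moves only by the tool arm_command, never from a script. Its argument "deltas" is a list of rows, each a list of 4 numbers: the shift along the tool's x, y, z in m, then the turn about the tool's y in rad. A call has 1 to 20 rows; each row shifts and turns the commanded pose from where the row before left it, along the tool's axes as they then stand; what a row does not reach is not made up. A row lasts 1/8 s, in which the tool goes at most 62.5 mm and 10.7 degrees, less where a joint would pass 70% of its speed; a pose out of reach is approached as far as the arm can. A call is refused whole if a number of a shift passes 0.0625 or a number of a turn 0.188, either way. A call with a gripper value outside its range is refused whole. "fingers" is the finger opening in m, from 0 to 0.0854, set as the call begins (left out, the last holds). The fingers move at their own pace and stop on an object; "newtons" is the grip in N (left out, the last holds). Time passes only in rows, so rows that do not move let the fingers close. It gives the time, the measured TCP pose, the force and the opening at its end, in the units of the state.
- sensors.read_state(): the state, without advancing time (a new reading comes with each control period).
- read_camera(name): name is "scene" or "top" or "wrist"; returns a dict with "color" (384x512x3 uint8, red, green, blue), "vfov" (degrees; the focal length in pixels is half the picture's height over the tangent of half this angle, whatever the lens; pixels are square), "cx", "cy" (the principal point, pixels), "R" (3x3) and "t" (3): a world point X has camera coordinates R X + t; the wrist camera has in their place "T_tool_cam" (4x4, takes a point from camera to tool coordinates, whose origin is the TCP and whose axes are the tool frame's). Camera axes: x right, y down, z forward; pixel columns grow to the right and rows downward; lengths in m; the calibration is good to about 2 mm. A picture is of the moment at which its call begins: read the wrist's pose just before it. There is no depth.
- job.finish_job(): hands the job in, once; it reports no verdict.
The state is a dict: "time": time; "q": joint angles; "joint_vel": joint speeds; "joint_torque": joint torques, N m; "tool_pos": TCP position; "tcp_rot": TCP orientation; "wrist_force": force on the tool from outside, world axes, zero at the start; "torque": the same for the moment, N m; "width": opening from 0.0 (shut) to 1.0 (fully open).
Only numpy, scipy, OpenCV 4.12 (cv2) and the standard library are available. Lean on these libraries where they do the work, as an engineer would, in place of code of your own. Each camera call takes 0.05 s, during which the arm holds its last target.

## Working session

There is one attempt and no reset: what is moved stays moved. The work goes in short steps, Python scripts to look and compute and a tool call to move; the robot and the scene stay as the last step left them, time stands still between calls to the robot, and variables do not carry over. Pictures are saved under pics/ and viewed, and the job is handed in when it is done.

Besides the shell and the picture viewer there is one more tool, called as name(argument=value, ...) on one line, values as JSON. arm_command: Moves the arm, as the interface text tells. Its arguments: {"type":"object","properties":{"deltas":{"type":"array"},"fingers":{"type":"number"},"newtons":{"type":"number"}},"required":["deltas"]}

```bash
ls; mkdir -p pics; python3 - <<'E'
from workcell import sensors, read_camera, job, bot
import cv2,numpy as np,pickle
print(sensors.read_state(), bot.grasp_offset)
d={}
for n in ["scene","top","wrist"]:
    s=sensors.read_state(); c=read_camera(n); c["st"]=s; d[n]=c
    cv2.imwrite(f"pics/a_{n}.png",cv2.cvtColor(c["color"],cv2.COLOR_RGB2BGR))
    print(n,{k:v for k,v in c.items() if k not in("color","st")})
pickle.dump(d,open("a.pkl","wb"))
E
```

```text
pics
{'time': 0.0, 'q': array([ 1.24009383e+00,  2.64721883e-01,  1.60536371e+00,  1.02340497e-06,
        1.27368996e+00, -3.68827209e-02]), 'joint_vel': array([-0.00057549,  0.00023903, -0.0015216 , -0.00090146, -0.00185862,
        0.00026098]), 'joint_torque': array([ 6.05614769e-04, -5.15103078e+01, -3.67326164e+01, -2.92500727e-05,
        1.28651981e-02,  1.31133197e-05]), 'tool_pos': array([0.19524289, 0.64539276, 0.22998864]), 'tcp_rot': array([-1.33525601, -0.98876546,  0.9917566 ]), 'wrist_force': array([-0.43403528, -0.00304506,  0.30623585]), 'torque': array([ 0.01027466, -0.03583071,  0.00772152]), 'width': 0.9985637137131768} 0.0187
scene {'vfov': 46.47730201764773, 'cx': 248.98521058674524, 'cy': 190.77958811147556, 'R': array([[ 0.56491788,  0.82511903, -0.00681001],
       [ 0.59563821, -0.4134875 , -0.68865319],
       [-0.5710367 ,  0.3849762 , -0.7250589 ]]), 't': array([-0.26582365, -0.2816746 ,  1.72648614])}
top {'vfov': 44.875223607750435, 'cx': 253.87464148500757, 'cy': 184.1667679632797, 'R': array([[ 0.01020622, -0.99985651,  0.01351992],
       [-0.99546269, -0.01143868, -0.09446263],
       [ 0.09460372, -0.01249447, -0.9954366 ]]), 't': array([-0.09641021,  0.58277239,  1.71004321])}
wrist {'vfov': 68.00943416016113, 'cx': 255.9082733557804, 'cy': 189.83707007777627, 'T_tool_cam': array([[ 9.99999583e-01,  7.24793971e-04, -5.56143604e-04,
         8.89174607e-04],
       [ 7.36791159e-04, -2.79912617e-01,  9.60025200e-01,
        -1.42829555e-01],
       [ 5.40148866e-04, -9.60025209e-01, -2.79913034e-01,
         7.05720236e-02],
       [ 0.00000000e+00,  0.00000000e+00,  0.00000000e+00,
         1.00000000e+00]])}
```

View pics/a_scene.png

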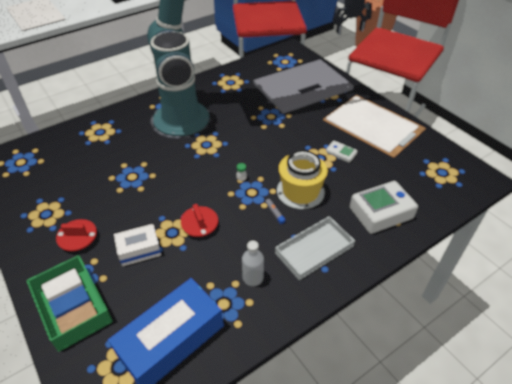

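View pics/a_top.png

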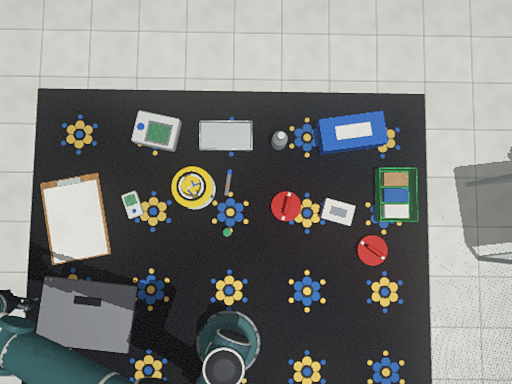

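View pics/a_wrist.png

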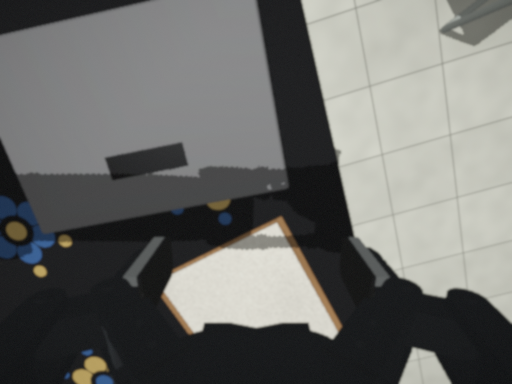

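Two red lids are visible. Candidate A is at top (286,206) / scene (200,221); candidate B is at top (372,250) / scene (77,235). I'll localise both and compare their distance to the base.

```bash
cat > h.py <<'E'
import numpy as np,cv2,pickle
def K(c):
    h=c["color"].shape[0]; f=h/2/np.tan(np.radians(c["vfov"]/2)); return f,c["cx"],c["cy"]
def ray(c,u,v):
    f,cx,cy=K(c); return np.array([(u-cx)/f,(v-cy)/f,1.])
def toz(c,u,v,z):
    d=c["R"].T@ray(c,u,v); o=-c["R"].T@c["t"]; return o+d*(z-o[2])/d[2]
def proj(c,X):
    f,cx,cy=K(c); p=c["R"]@np.asarray(X)+c["t"]; return np.array([f*p[0]/p[2]+cx,f*p[1]/p[2]+cy])
def wristcam(c):  # add R,t
    from scipy.spatial.transform import Rotation as Ro
    s=c["st"]; T=np.eye(4); T[:3,:3]=Ro.from_rotvec(s["tcp_rot"]).as_matrix(); T[:3,3]=s["tool_pos"]
    M=np.linalg.inv(T@c["T_tool_cam"]); c["R"]=M[:3,:3]; c["t"]=M[:3,3]; return c
def snap(n,name):
    from workcell import sensors, read_camera
    s=sensors.read_state(); c=read_camera(n); c["st"]=s
    if n=="wrist": wristcam(c)
    pickle.dump(c,open(name+".pkl","wb")); cv2.imwrite(f"pics/{name}.png",cv2.cvtColor(c["color"],cv2.COLOR_RGB2BGR)); return c
def crop(name,u0,v0,u1,v1,k,out):
    im=cv2.imread(f"pics/{name}.png")[v0:v1,u0:u1]; cv2.imwrite(f"pics/{out}.png",cv2.resize(im,None,fx=k,fy=k,interpolation=cv2.INTER_CUBIC))
E
python3 - <<'E'
from h import *
d=pickle.load(open("a.pkl","rb")); t=d["top"];s=d["scene"]
for n,u,v,z in [("A",286,206,.026),("B",372,250,.026),("tub",192,187,.13),("vial",227,231,.05),("pen",229,181,.01),("meter",133,204,.02),("gel",280,140,.12),("box",353,132,.05)]:
    p=toz(t,u,v,z); print(n,p.round(3),np.hypot(*p[:2]).round(3),np.degrees(np.arctan2(p[1],p[0])).round(1),proj(s,p).round(0))
crop("a_top",150,140,420,290,3,"a_topc"); crop("a_scene",30,120,350,290,2.5,"a_scc")
from scipy.spatial.transform import Rotation as Ro
print(Ro.from_rotvec(d["wrist"]["st"]["tcp_rot"]).as_matrix().round(3))
E
```

```text
A [ 0.504 -0.211  0.026] 0.546 -22.7 [197. 220.]
B [ 0.344 -0.53   0.026] 0.632 -57.0 [ 75. 233.]
tub [0.562 0.128 0.13 ] 0.576 12.9 [300. 161.]
vial [0.409 0.007 0.05 ] 0.409 0.9 [240. 168.]
pen [0.596 0.004 0.01 ] 0.596 0.4 [273. 212.]
meter [0.505 0.36  0.02 ] 0.62 35.5 [339. 150.]
gel [ 0.735 -0.181  0.12 ] 0.757 -13.8 [249. 248.]
box [ 0.782 -0.459  0.05 ] 0.907 -30.4 [164. 333.]
[[ 0.29  -0.001 -0.957]
 [ 0.957 -0.002  0.29 ]
 [-0.002 -1.     0.   ]]
```

View pics/a_topc.png

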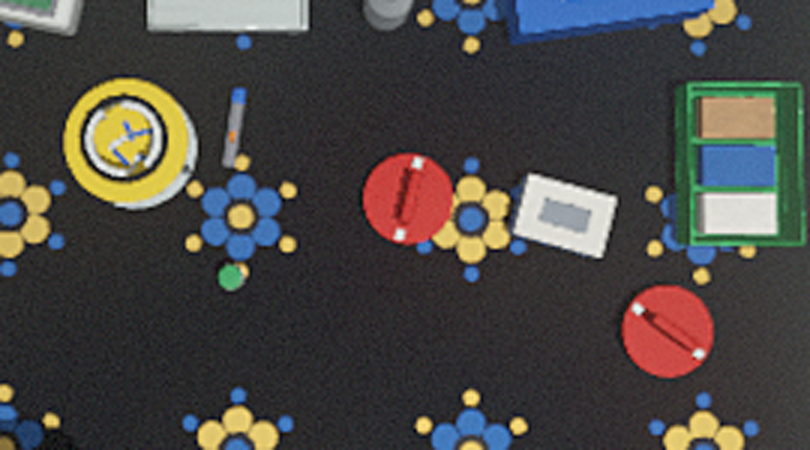

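View pics/a_scc.png

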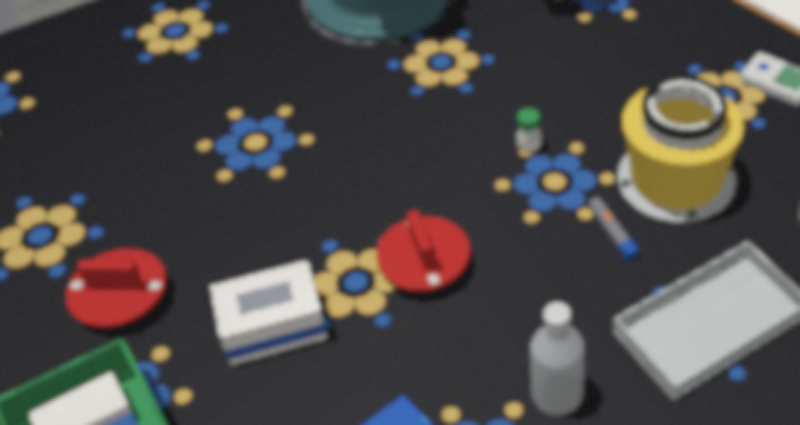

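Lid A, top (286,206), is nearer at 0.546 m (B is at 0.632 m). The crop confirms a red disc standing on its plug, with an upright grip and two white marks. Next I'll move over the tub to see the notches.

arm_command(deltas=[[-0.0324,-0.006,-0.0374,0],[-0.0324,-0.006,-0.0374,0],[-0.0324,-0.006,-0.0374,0],[-0.0324,-0.006,-0.0374,0],[-0.0324,-0.004,-0.0374,0],[-0.0324,-0.004,-0.0374,0],[-0.0324,-0.004,-0.0374,0],[-0.0324,-0.004,-0.0374,0],[-0.0324,0,-0.0374,0],[-0.0324,0,-0.0374,0],[-0.0324,0,-0.0374,0],[-0.0324,0,-0.0374,0],[0,0,0,0]], fingers=0.0854, newtons=40)

```text
time: 1.78
tool_pos: [0.5136, 0.1412, 0.2709]
tcp_rot: [-1.336, -0.986, 0.987]
wrist_force: [-0.0, 1.1, 0.6]
width: 1.001
```

```bash
python3 - <<'E'
from h import *
c=snap("wrist","b"); print(c["st"]["tool_pos"],c["st"]["tcp_rot"],c["st"]["q"],c["st"]["wrist_force"])
p=proj(c,[.562,.128,.13]);print(p)
E
```

```text
[0.51358179 0.14122148 0.27087967] [-1.33626092 -0.9860565   0.98735909] [ 2.22103476e-01 -2.94398053e-02  1.85673870e+00 -8.33114069e-04
  1.31479637e+00 -1.05008724e+00] [-0.02479284  1.05384228  0.5531629 ]
[256.82174617 223.7731053 ]
```

View pics/b.png

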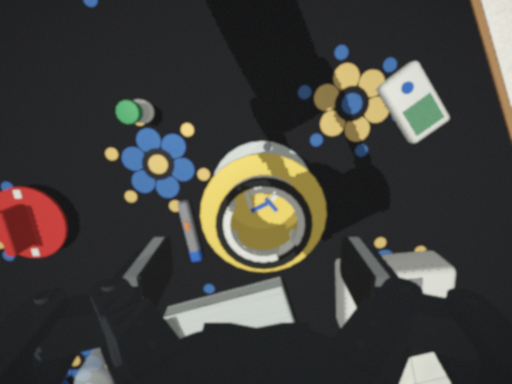

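```bash
python3 - <<'E'
from h import *
crop("b",190,150,340,280,5,"b_c")
E
```

```text
(no output)
```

View pics/b_c.png

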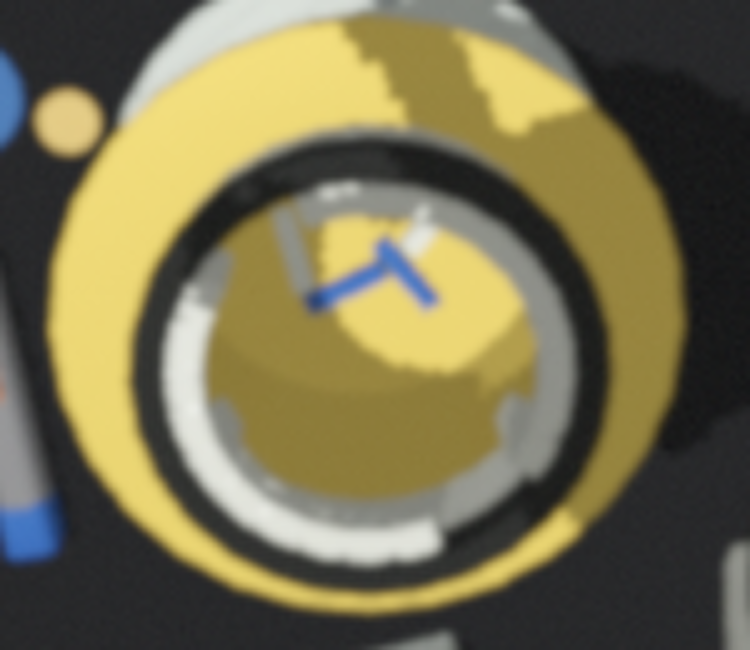

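```bash
cat >> h.py <<'E'
def rect(c,ctr,z,half,n):
    g=np.linspace(-half,half,n); X,Y=np.meshgrid(ctr[0]+g,ctr[1]+g[::-1])
    P=np.stack([X,Y,np.full_like(X,z)],-1)@c["R"].T+c["t"]; f,cx,cy=K(c)
    m=(f*P[...,:2]/P[...,2:]+[cx,cy]).astype(np.float32)
    return cv2.cvtColor(cv2.remap(c["color"],m[...,0],m[...,1],cv2.INTER_CUBIC),cv2.COLOR_RGB2BGR)
E
python3 - <<'E'
from h import *
c=pickle.load(open("b.pkl","rb"))
im=rect(c,[.562,.128],.13,.06,601)  # 5px/mm... 0.2mm/px
for g in range(0,601,100):
    cv2.line(im,(g,0),(g,8),(0,0,255),1);cv2.line(im,(0,g),(8,g),(0,0,255),1)
for r in (36.5,44,): cv2.circle(im,(300,300),int(r*5),(0,255,0),1)
cv2.imwrite("pics/b_r.png",im)
E
```

```text
(no output)
```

View pics/b_r.png

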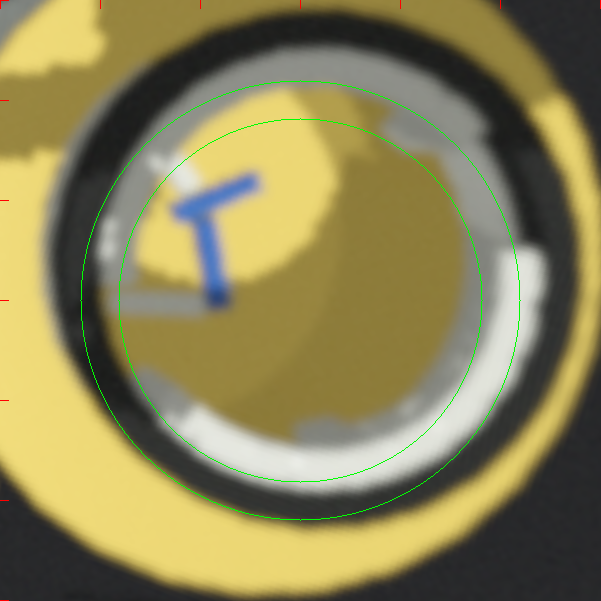

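```bash
python3 - <<'E'
from h import *
from scipy.optimize import least_squares
c=pickle.load(open("b.pkl","rb"))
deck=[(50,330),(75,450),(160,545),(265,597),(370,612),(480,597),(650,450),(684,330),(660,210),(590,105),(110,150),(160,90),(240,40),(330,17)]
so=[(128,370),(608,370),(370,590)]
f2=lambda p:(190+(p[0]+.5)/5-.5,150+(p[1]+.5)/5-.5)
def res(x,z,r,pts): return [1000*(np.hypot(*(toz(c,*f2(p),z)[:2]-x[:2]))-r) for p in pts]
s=least_squares(lambda x:res(x,.103,.074,deck),[.562,.128]);print(s.x,np.round(s.fun,1))
s2=least_squares(lambda x:res(x,.103,x[2],deck),[.562,.128,.074]);print(s2.x)
t=pickle.load(open("a.pkl","rb"))["top"]
f3=lambda p:(150+(p[0]+.5)/3-.5,140+(p[1]+.5)/3-.5)
dt=[(64,140),(127,79),(190,140),(127,204),(83,96),(171,96),(82,186),(172,185)]
s=least_squares(lambda x:[1000*(np.hypot(*(toz(t,*f3(p),.103)[:2]-x[:2]))-x[2]) for p in dt],[.562,.128,.074]);print("top",s.x)
E
```

```text
[0.56632373 0.13385554] [-0.3  1.4  0.3 -0.4 -0.3  1.2  0.5  0.4 -0.5  0.1 -1.   0.3  1.   1.1]
[0.566338   0.13388958 0.07427613]
top [0.56505577 0.13169046 0.07495313]
```

```bash
python3 - <<'E'
from h import *
c=pickle.load(open("b.pkl","rb"))
ctr=[.5663,.1339]
im=rect(c,ctr,.13,.06,601)
for r in (36.5,44): cv2.circle(im,(300,300),int(r*5),(0,255,0),1)
for a0 in (22,202):
  for d in (-17.2,0,17.2):
    a=np.radians(a0+d); u=np.array([np.cos(a),-np.sin(a)])
    cv2.line(im,tuple((300+u*170).astype(int)),tuple((300+u*240).astype(int)),(0,0,255),1)
cv2.imwrite("pics/b_r2.png",im)
E
```

```text
(no output)
```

View pics/b_r2.png

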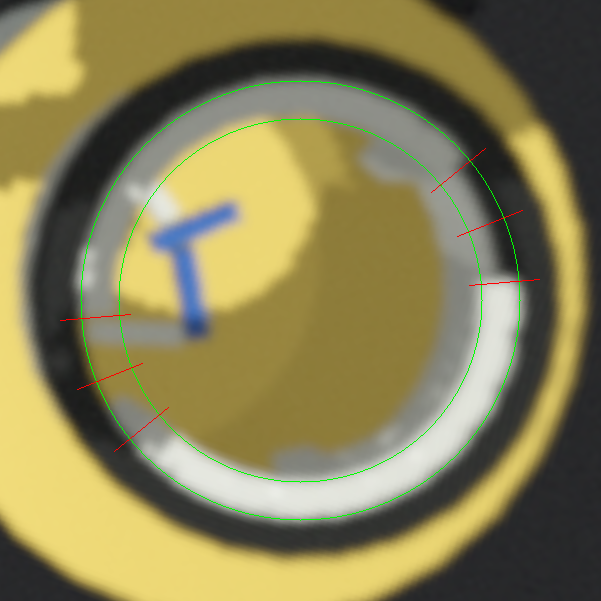

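The overlay fits. Neck centre is about (0.5663, 0.1339) and the notch axis is about 22°. Next, a close look at the lid.

arm_command(deltas=[[-0.0425,0,-0.0053,0],[-0.0425,0,-0.0053,0],[-0.0425,0.005,-0.0053,0],[-0.0425,0.01,-0.0053,0],[-0.0425,0.0138,-0.0053,0],[-0.0425,0.0138,-0.0053,0],[-0.0425,0.0138,-0.0053,0],[-0.0425,0.0138,-0.0053,0],[0,0,0,0]])

```text
time: 2.95
tool_pos: [0.4533, -0.1941, 0.1996]
tcp_rot: [-1.332, -0.987, 0.989]
wrist_force: [0.2, 0.1, -0.6]
width: 1.003
```

```bash
python3 - <<'E'
from h import *
c=snap("wrist","c"); print(c["st"]["tool_pos"],c["st"]["tcp_rot"],c["st"]["q"])
print(proj(c,[.504,-.211,.026]))
E
```

```text
[ 0.45330411 -0.19405943  0.199616  ] [-1.33216323 -0.9868835   0.98905818] [-4.55040939e-01 -5.87503137e-02  2.01772104e+00  4.41008762e-05
  1.18554590e+00 -1.72974432e+00]
[254.04013793 215.89692714]
```

View pics/c.png

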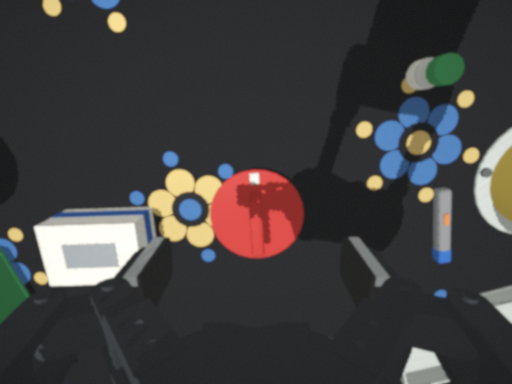

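```bash
python3 - <<'E'
from h import *
crop("c",200,160,312,270,6,"c_c")
c=pickle.load(open("c.pkl","rb"))
from scipy.optimize import least_squares
hsv=cv2.cvtColor(c["color"],cv2.COLOR_RGB2HSV)
m=(((hsv[...,0]<8)|(hsv[...,0]>172))&(hsv[...,1]>150)&(hsv[...,2]>60)).astype(np.uint8)
n,l,st,_=cv2.connectedComponentsWithStats(m); i=1+np.argmax(st[1:,4]); print(st[i])
ct=max(cv2.findContours((l==i).astype(np.uint8),cv2.RETR_EXTERNAL,cv2.CHAIN_APPROX_NONE)[0],key=len)[:,0]
P=np.array([toz(c,*p,.026)[:2] for p in ct.astype(float)])
s=least_squares(lambda x:(np.hypot(*(P-x[:2]).T)-x[2])*1000,[.504,-.211,.056],loss="soft_l1");print(s.x,np.abs(s.fun).mean())
im=rect(c,s.x[:2],.026,.06,601);cv2.circle(im,(300,300),280,(0,255,0),1);cv2.imwrite("pics/c_r.png",im)
im=rect(c,s.x[:2],.066,.06,601);cv2.imwrite("pics/c_r66.png",im)
E
```

```text
[ 211  169   93   89 6400]
[ 0.50423368 -0.20758679  0.05558627] 0.6663749717899797
```

View pics/c_c.png

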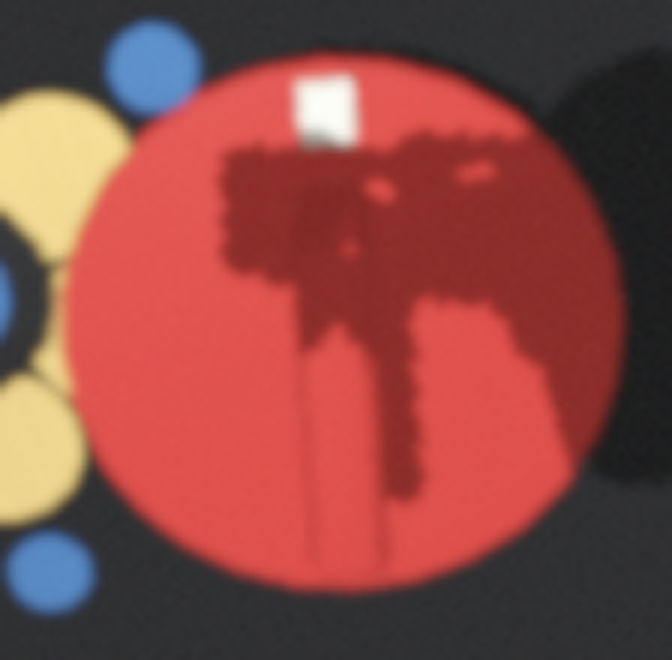

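View pics/c_r.png

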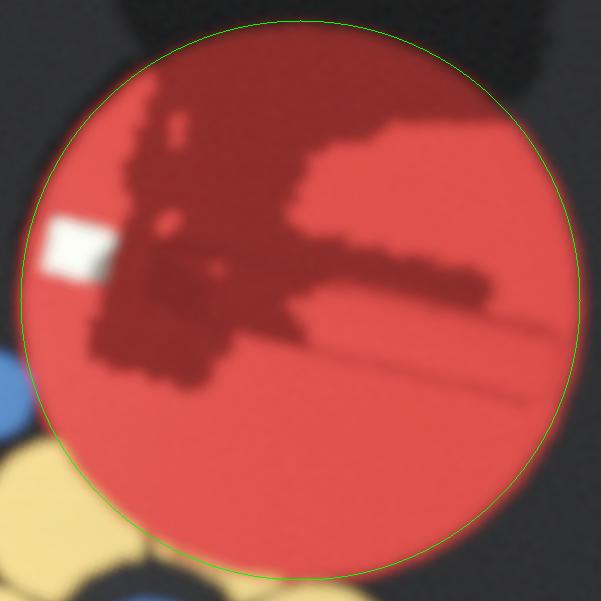

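View pics/c_r66.png

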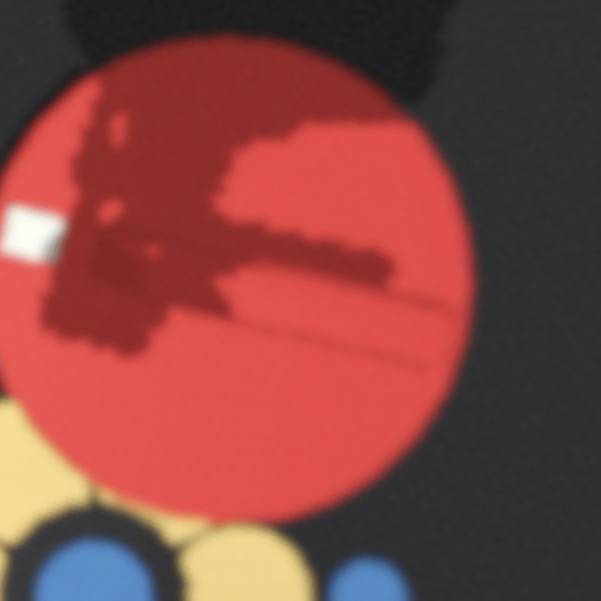

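Lid centre is (0.5042, -0.2076) with yaw about -13.2°; the long grip and white mark at c_c (325,110) fit that. Now I'll align over it and descend.

arm_command(deltas=[[0.0009,0,-0.0263,0],[0.001,0,-0.0263,0],[0,0,0,-0.062],[0,0.035,0,0],[0,0.035,0,0],[0,0.035,0,0],[0,0.02,0,0],[0,0,0,0]])

```text
time: 4.0
tool_pos: [0.5046, -0.2044, 0.0746]
tcp_rot: [-1.305, -1.037, 1.039]
wrist_force: [0.7, 0.2, 0.7]
width: 0.997
```

```bash
python3 - <<'E'
from h import *
from scipy.spatial.transform import Rotation as Ro
c=snap("wrist","d"); s=c["st"]; R=Ro.from_rotvec(s["tcp_rot"]).as_matrix(); print(s["tool_pos"],np.degrees(np.arctan2(R[1,0],R[0,0])),R[:,1],s["wrist_force"])
E
```

```text
[ 0.50457395 -0.20443738  0.07463415] 76.84421518992771 [-0.00334119  0.00219648 -0.99999201] [0.69066254 0.16263674 0.69614286]
```

View pics/d.png

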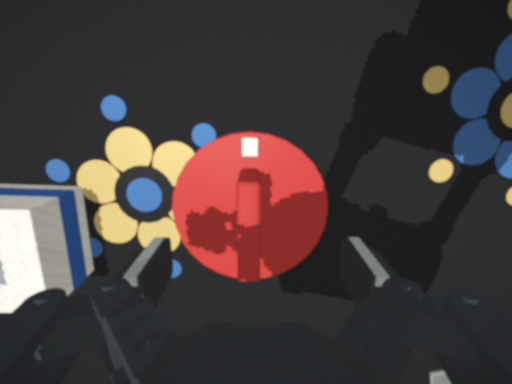

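```bash
cat >> h.py <<'E'
def lidfit(c,z=.026):
    from scipy.optimize import least_squares
    hsv=cv2.cvtColor(c["color"],cv2.COLOR_RGB2HSV)
    m=(((hsv[...,0]<8)|(hsv[...,0]>172))&(hsv[...,1]>150)&(hsv[...,2]>50)).astype(np.uint8)
    n,l,st,_=cv2.connectedComponentsWithStats(m); i=1+np.argmax(st[1:,4])
    ct=max(cv2.findContours((l==i).astype(np.uint8),cv2.RETR_EXTERNAL,cv2.CHAIN_APPROX_NONE)[0],key=len)[:,0]
    P=np.array([toz(c,*p,z)[:2] for p in ct.astype(float)])
    s=least_squares(lambda x:(np.hypot(*(P-x[:2]).T)-x[2])*1000,[*P.mean(0),.056],loss="soft_l1"); return s.x
E
python3 - <<'E'
from h import *
c=pickle.load(open("d.pkl","rb")); x=lidfit(c); print(x, toz(c,250,147.5,.026)[:2])
m=toz(c,250,147.5,.026)[:2]-x[:2]; print(np.degrees(np.arctan2(*m[::-1]))+180)
from workcell import sensors; print(sensors.read_state()["tool_pos"])
E
```

```text
[ 0.50451195 -0.20788869  0.05547432] [ 0.46053923 -0.19740926]
346.5954930793718
[ 0.5057056  -0.20533306  0.07609916]
```

arm_command(deltas=[[-0.003,0.012,0,0],[0,0.016,0,0],[0,0.012,0,0],[0,0.004,0,0],[0,0,0,0]])

```text
time: 4.68
tool_pos: [0.5044, -0.21, 0.0315]
tcp_rot: [-1.309, -1.036, 1.037]
wrist_force: [-0.5, -0.2, -0.1]
width: 0.998
```

```bash
python3 - <<'E'
from h import *
from workcell import sensors
for i in range(4):
    c=snap("wrist","e"); print(c["st"]["tool_pos"],c["st"]["wrist_force"])
E
```

```text
[ 0.50437386 -0.21002636  0.03148527] [-0.5190121  -0.15704942 -0.09307429]
[ 0.50478201 -0.21018907  0.03199407] [-0.36267585 -0.13135621  0.23085876]
[ 0.50504607 -0.21027735  0.03230739] [-0.41460634 -0.01103645  0.67008931]
[ 0.50522618 -0.21034904  0.03253051] [ 1.01948522 -0.16519685  0.48966368]
```

View pics/e.png

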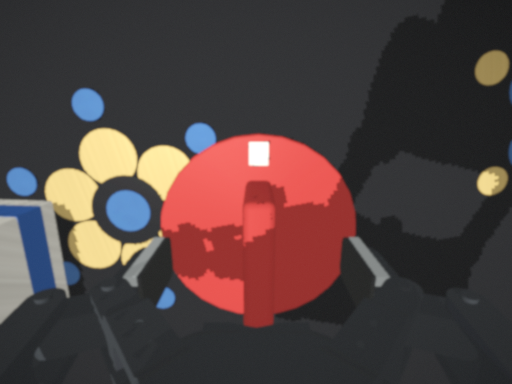

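arm_command(deltas=[[0,0.001,0,0],[0,0,0,0],[0,0,0,0],[0,0,0,0],[0,0,0,0],[0,0,0,0]], fingers=0.0, newtons=70)

```text
time: 5.62
tool_pos: [0.5048, -0.21, 0.0312]
tcp_rot: [-1.31, -1.037, 1.037]
wrist_force: [0.3, 1.5, 0.4]
width: 0.153
```

```bash
python3 - <<'E'
from h import *
from scipy.spatial.transform import Rotation as Ro
c=snap("wrist","f"); s=c["st"]; R=Ro.from_rotvec(s["tcp_rot"]).as_matrix()
print(s["tool_pos"],s["wrist_force"],s["width"],np.degrees(np.arctan2(R[1,0],R[0,0])),R[:,1].round(4))
x=lidfit(c);print(x, R.T@(np.r_[x[:2],.026]-s["tool_pos"]))
E
```

```text
[ 0.50483096 -0.21004108  0.03115286] [0.27647734 1.54998945 0.4152896 ] 0.15259390535261325 76.72074914294787 [ 1.e-04  0.e+00 -1.e+00]
[ 0.49616164 -0.20637432  0.04874667] [0.00157709 0.00515253 0.00928001]
```

View pics/f.png

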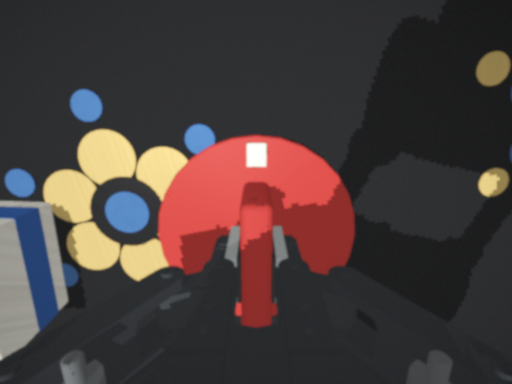

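```bash
python3 - <<'E'
from h import *
from scipy.spatial.transform import Rotation as Ro
c=pickle.load(open("f.pkl","rb")); s=c["st"]; R=Ro.from_rotvec(s["tcp_rot"]).as_matrix()
for p in [(257,155)]:
    print((R.T@(toz(c,*p,.026)-s["tool_pos"])).round(4))
crop("f",150,125,365,300,3.7,"f_c")
E
```

```text
[0.0013 0.0052 0.0464]
```

View pics/f_c.png

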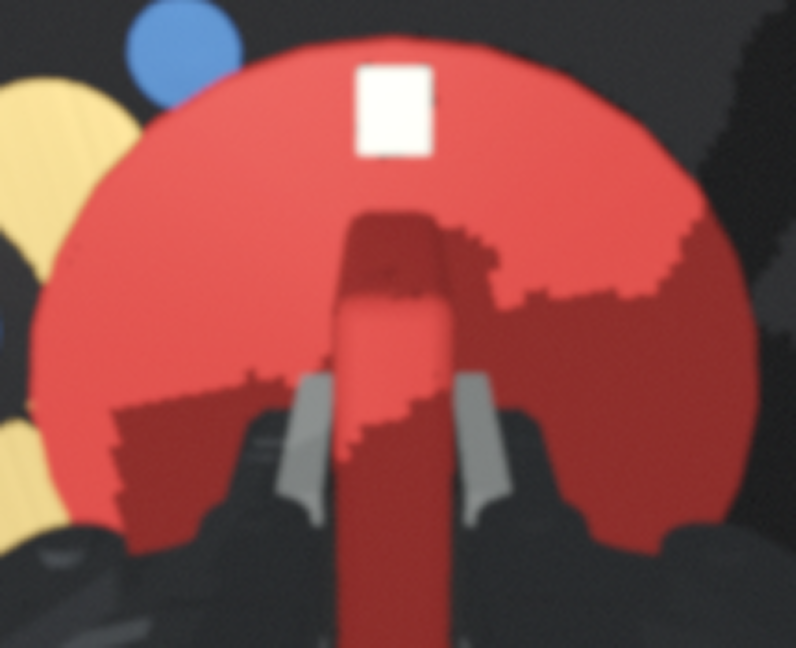

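arm_command(deltas=[[0,-0.02,0,0],[0,-0.045,0,0],[0,-0.045,0,0],[0,-0.045,0,0],[0,-0.03,0,0],[0.0497,0,0.0026,0],[0.0497,0,0.0026,0],[0.0497,0,0.0026,0],[0.0497,0,0.0026,0],[0.0497,0,0.0026,0],[0.0497,0,0.0026,0],[0.0497,0,0.0026,0],[0,0,0,-0.154],[0,0,0,-0.154],[0,0,0,-0.154],[0,0,0,-0.154],[0,0,0,0],[0,0,0,0],[0,0,0,0]])

```text
time: 8.05
tool_pos: [0.5669, 0.1326, 0.2159]
tcp_rot: [-1.003, -1.485, 1.485]
wrist_force: [-0.5, 0.6, -2.0]
width: 0.157
```

```bash
cat >> h.py <<'E'
def stat(pr=True):
    from workcell import sensors
    from scipy.spatial.transform import Rotation as Ro
    s=sensors.read_state(); R=Ro.from_rotvec(s["tcp_rot"]).as_matrix()
    a=np.degrees(np.arctan2(R[1,0],R[0,0]))
    print("t",round(s["time"],2),"pos",s["tool_pos"].round(4),"lidyaw",(a-90).round(2),"y",R[:,1].round(4),"F",s["wrist_force"].round(2),"M",s["torque"].round(2),"w",round(s["width"],3),"q6",s["q"][5].round(2))
    return s,R
E
python3 - <<'E'
from h import *
for i in range(3): s,R=stat(); c=snap("wrist","g")
T=np.array([.5668,.1329,.1]); print((R.T@(T-s["tool_pos"])).round(4))
snap("scene","g_s")
crop("g_s",230,110,380,230,5,"g_sc")
E
```

```text
t 8.05 pos [0.5669 0.1326 0.2159] lidyaw 21.93 y [-2.e-04 -1.e-04 -1.e+00] F [-0.46  0.56 -1.97] M [-0.01 -0.04 -0.02] w 0.157 q6 -1.77
t 8.1 pos [0.5669 0.1327 0.216 ] lidyaw 21.95 y [-1.e-04 -1.e-04 -1.e+00] F [-0.41  1.55 -1.36] M [0.01 0.05 0.05] w 0.155 q6 -1.77
t 8.15 pos [0.567  0.1327 0.2161] lidyaw 21.97 y [-0. -0. -1.] F [-0.84 -0.61 -2.17] M [ 0.02  0.04 -0.06] w 0.155 q6 -1.77
[3.000e-04 1.161e-01 1.000e-04]
```

View pics/g.png

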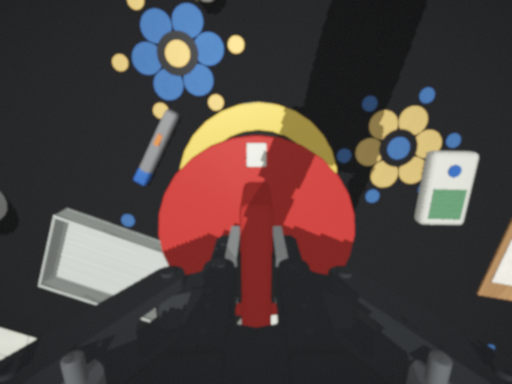

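View pics/g_sc.png

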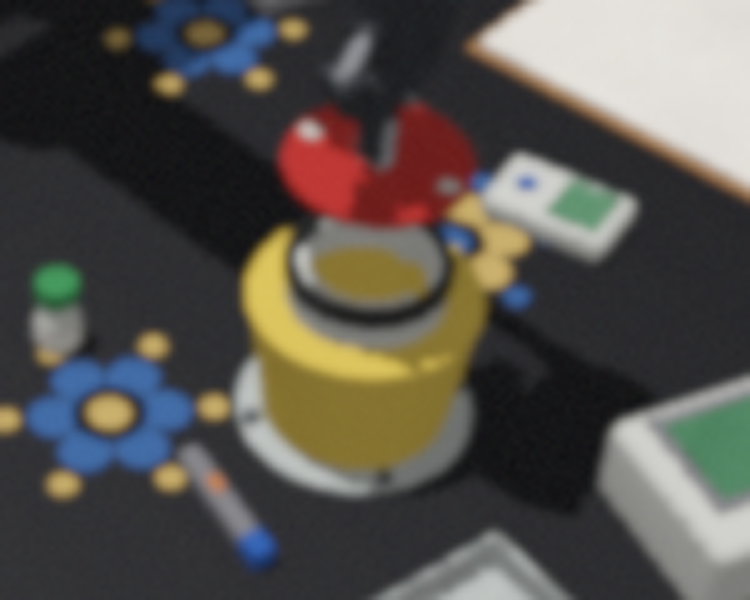

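arm_command(deltas=[[0,0.02,0,0],[0,0.018,0,0],[0,0.01,0,0],[0,0.003,0,0],[0,0,0,0],[0,0,0,0]])

```text
time: 9.0
tool_pos: [0.5676, 0.1328, 0.1658]
tcp_rot: [-1.003, -1.487, 1.486]
wrist_force: [-0.3, 0.6, -1.2]
width: 0.154
```

```bash
python3 - <<'E'
from h import *
s,R=stat(); c=snap("wrist","i");stat()
crop("i",150,100,365,300,3.7,"i_c")
snap("scene","i_s"); crop("i_s",230,110,380,230,5,"i_sc")
E
```

```text
t 9.0 pos [0.5676 0.1328 0.1658] lidyaw 22.01 y [ 1.4e-03  2.0e-04 -1.0e+00] F [-0.27  0.6  -1.19] M [-0.02 -0.02 -0.04] w 0.154 q6 -1.77
t 9.05 pos [0.5676 0.1328 0.1659] lidyaw 22.01 y [ 1.4e-03  3.0e-04 -1.0e+00] F [-0.26 -0.47 -1.9 ] M [ 0.   -0.03 -0.01] w 0.158 q6 -1.77
```

View pics/i_c.png

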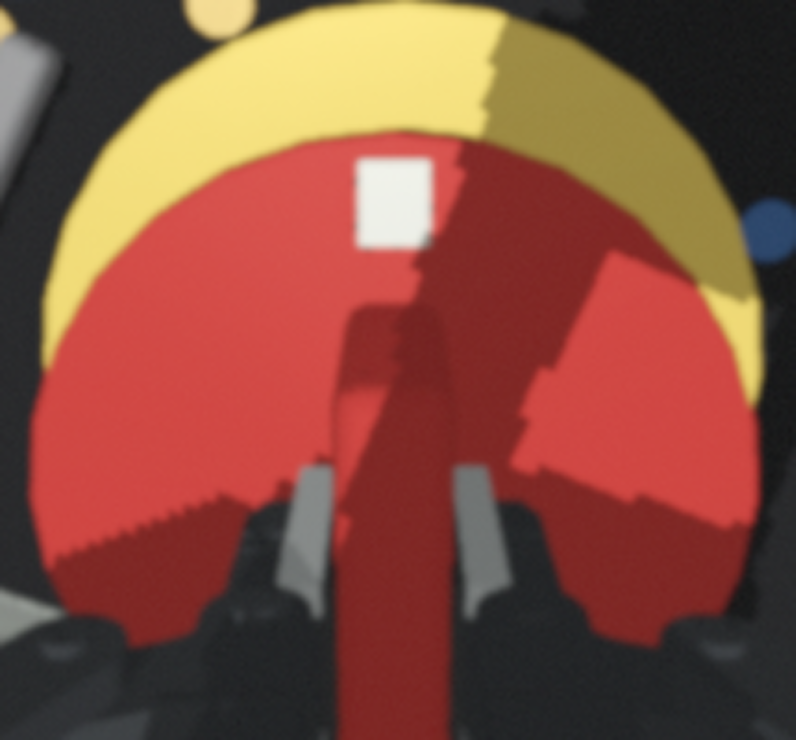

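View pics/i_sc.png

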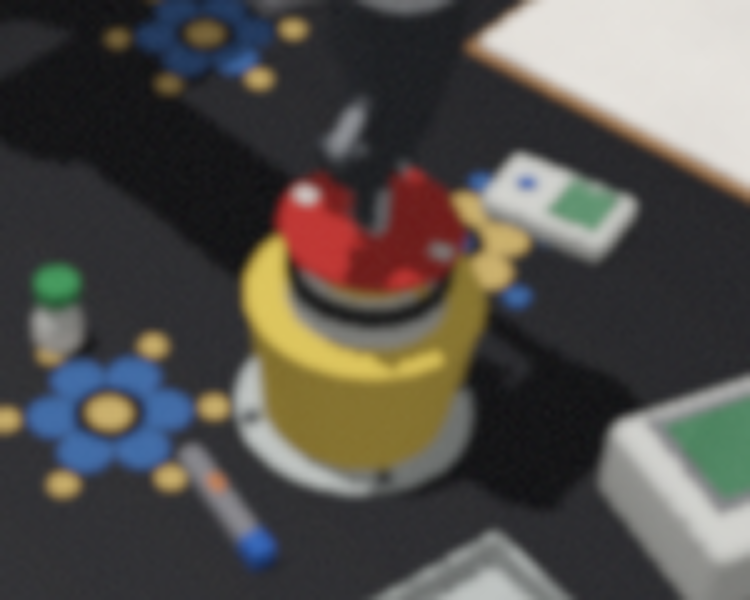

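```bash
python3 - <<'E'
from h import *
from scipy.optimize import least_squares
c=pickle.load(open("i.pkl","rb"))
D=[(45,330),(65,220),(160,90),(300,12),(400,2),(500,10),(575,40),(645,90),(700,150),(745,240),(763,330)]
L=[(33,430),(60,350),(95,280),(160,213),(225,170),(305,143),(400,131),(480,140),(565,170),(640,217),(700,285),(735,350),(755,420)]
f=lambda p:(150+(p[0]+.5)/3.7-.5,100+(p[1]+.5)/3.7-.5)
def fit(P,z,r,free):
    Q=np.array([toz(c,*f(p),z)[:2] for p in P])
    g=lambda x:1000*(np.hypot(*(Q-x[:2]).T)-(x[2] if free else r))
    s=least_squares(g,[.566,.133]+([r] if free else [])); print(s.x.round(4),np.abs(s.fun).max().round(1))
for fr in (0,1): fit(D,.103,.074,fr); fit(L,.161,.056,fr)
print(toz(c,*f((394,202)),.161))
E
```

```text
[0.5659 0.1344] 0.7
[0.5673 0.1335] 0.9
[0.5654 0.1342 0.0736] 0.5
[0.5663 0.133  0.0551] 0.5
[0.52435628 0.11573799 0.161     ]
```

arm_command(deltas=[[0.0008,0.001,0.0004,0],[0,0.001,0,0],[0,0.001,0,0],[0,0.001,0,0],[0,0.001,0,0],[0,0.0008,0,0],[0,0,0,0],[0,0,0,0]])

```text
time: 10.1
tool_pos: [0.5663, 0.1333, 0.1593]
tcp_rot: [-1.002, -1.486, 1.486]
wrist_force: [-0.7, -0.7, -1.5]
width: 0.15
```

```bash
python3 - <<'E'
from h import *
stat()
E
```

```text
t 10.1 pos [0.5663 0.1333 0.1593] lidyaw 22.01 y [ 0. -0. -1.] F [-0.66 -0.72 -1.53] M [-0.01  0.   -0.03] w 0.15 q6 -1.77
```

arm_command(deltas=[[0,0.0006,0,0],[0,0.0006,0,0],[0,0.0006,0,0],[0,0,0,0]])

```text
time: 10.6
tool_pos: [0.5663, 0.1333, 0.1574]
tcp_rot: [-1.002, -1.486, 1.486]
wrist_force: [1.0, -0.9, -1.4]
width: 0.154
```

arm_command(deltas=[[0,0.0006,0,0],[0,0.0006,0,0],[0,0,0,0]])

```text
time: 10.98
tool_pos: [0.5663, 0.1333, 0.1562]
tcp_rot: [-1.002, -1.486, 1.486]
wrist_force: [-0.4, -0.4, -0.3]
width: 0.153
```

```bash
python3 - <<'E'
from h import *
stat()
E
```

```text
t 10.97 pos [0.5663 0.1333 0.1562] lidyaw 22.01 y [-2.e-04 -0.e+00 -1.e+00] F [-0.4  -0.41 -0.25] M [-0.02  0.01  0.03] w 0.153 q6 -1.77
```

arm_command(deltas=[[0,0.0008,0,0],[0,0.0008,0,0],[0,0.0008,0,0],[0,0,0,0]])

```text
time: 11.48
tool_pos: [0.5662, 0.1333, 0.1538]
tcp_rot: [-1.002, -1.486, 1.486]
wrist_force: [0.3, -1.3, -0.8]
width: 0.157
```

arm_command(deltas=[[0,0.0008,0,0],[0,0.0008,0,0],[0,0.0008,0,0],[0,0.0008,0,0],[0,0,0,0]])

```text
time: 12.1
tool_pos: [0.5662, 0.1333, 0.1505]
tcp_rot: [-1.002, -1.486, 1.486]
wrist_force: [-0.2, -0.4, -2.4]
width: 0.149
```

arm_command(deltas=[[0,0.0005,0,0],[0,0.0005,0,0],[0,0.0005,0,0],[0,0,0,0]])

```text
time: 12.6
tool_pos: [0.5663, 0.1333, 0.1491]
tcp_rot: [-1.002, -1.486, 1.486]
wrist_force: [-0.0, 0.7, -0.5]
width: 0.156
```

```bash
python3 - <<'E'
from h import *
stat()
E
```

```text
t 12.6 pos [0.5663 0.1333 0.1491] lidyaw 22.01 y [-1.e-04 -0.e+00 -1.e+00] F [-0.03  0.65 -0.51] M [-0.04 -0.01 -0.02] w 0.156 q6 -1.77
```

arm_command(deltas=[[0,0.0005,0,0],[0,0.0005,0,0],[0,0,0,0]])

```text
time: 12.98
tool_pos: [0.5663, 0.1333, 0.1481]
tcp_rot: [-1.002, -1.486, 1.486]
wrist_force: [0.6, 0.6, -0.9]
width: 0.157
```

arm_command(deltas=[[0,0.0005,0,0],[0,0.0003,0,0],[0,0,0,0]])

```text
time: 13.35
tool_pos: [0.5663, 0.1333, 0.1473]
tcp_rot: [-1.002, -1.486, 1.486]
wrist_force: [-0.1, 0.4, -1.2]
width: 0.156
```

arm_command(deltas=[[0,0.0005,0,0],[0,0,0,0]])

```text
time: 13.6
tool_pos: [0.5663, 0.1333, 0.1468]
tcp_rot: [-1.002, -1.486, 1.486]
wrist_force: [0.1, -0.6, -2.4]
width: 0.155
```

arm_command(deltas=[[0,0.0005,0,0],[0,0,0,0]])

```text
time: 13.85
tool_pos: [0.5663, 0.1333, 0.1463]
tcp_rot: [-1.002, -1.486, 1.486]
wrist_force: [0.3, 0.6, -0.9]
width: 0.157
```

arm_command(deltas=[[0,0.0004,0,0],[0,0,0,0]])

```text
time: 14.1
tool_pos: [0.5663, 0.1333, 0.1459]
tcp_rot: [-1.002, -1.486, 1.486]
wrist_force: [0.2, 0.5, -0.9]
width: 0.156
```

arm_command(deltas=[[0,0.0004,0,0],[0,0,0,0]])

```text
time: 14.35
tool_pos: [0.5663, 0.1333, 0.1456]
tcp_rot: [-1.002, -1.486, 1.486]
wrist_force: [-0.1, -0.2, -1.1]
width: 0.149
```

arm_command(deltas=[[0,0.0004,0,0],[0,0,0,0]])

```text
time: 14.6
tool_pos: [0.5663, 0.1333, 0.1451]
tcp_rot: [-1.002, -1.486, 1.486]
wrist_force: [0.1, -0.4, -1.5]
width: 0.149
```

arm_command(deltas=[[0,0.0004,0,0],[0,0,0,0]])

```text
time: 14.85
tool_pos: [0.5663, 0.1333, 0.1447]
tcp_rot: [-1.002, -1.486, 1.486]
wrist_force: [-0.2, 0.6, -2.5]
width: 0.155
```

arm_command(deltas=[[0,0.0004,0,0],[0,0,0,0]])

```text
time: 15.1
tool_pos: [0.5663, 0.1333, 0.1443]
tcp_rot: [-1.002, -1.486, 1.486]
wrist_force: [-0.5, -0.1, -1.6]
width: 0.152
```

arm_command(deltas=[[0,0.0004,0,0],[0,0,0,0]])

```text
time: 15.35
tool_pos: [0.5663, 0.1333, 0.1439]
tcp_rot: [-1.002, -1.486, 1.486]
wrist_force: [-0.2, 0.4, -1.9]
width: 0.155
```

arm_command(deltas=[[0,0.0004,0,0],[0,0,0,0]])

```text
time: 15.6
tool_pos: [0.5664, 0.1333, 0.1437]
tcp_rot: [-1.002, -1.486, 1.486]
wrist_force: [-0.5, -0.3, -0.4]
width: 0.155
```

arm_command(deltas=[[0,0.0004,0,0],[0,0,0,0]])

```text
time: 15.85
tool_pos: [0.5665, 0.1333, 0.1436]
tcp_rot: [-1.003, -1.487, 1.486]
wrist_force: [-0.8, 0.6, 0.5]
width: 0.154
```

arm_command(deltas=[[0,0.0005,0,0],[0,0,0,0],[0,0,0,0]])

```text
time: 16.23
tool_pos: [0.5665, 0.1333, 0.1433]
tcp_rot: [-1.003, -1.487, 1.486]
wrist_force: [-2.3, -0.3, 5.5]
width: 0.152
```

arm_command(deltas=[[0,0.0005,0,0],[0,0,0,0],[0,0,0,0]])

```text
time: 16.6
tool_pos: [0.5665, 0.1333, 0.1432]
tcp_rot: [-1.003, -1.487, 1.486]
wrist_force: [-2.5, -1.1, 7.2]
width: 0.152
```

```bash
python3 - <<'E'
from h import *
stat(); c=snap("wrist","k"); stat(); snap("scene","k_s"); crop("k_s",230,110,380,230,5,"k_sc")
E
```

```text
t 16.6 pos [0.5665 0.1333 0.1432] lidyaw 22.02 y [ 6.e-04  1.e-04 -1.e+00] F [-2.47 -1.12  7.22] M [-0.14  0.52  0.07] w 0.152 q6 -1.77
t 16.65 pos [0.5665 0.1333 0.1432] lidyaw 22.02 y [ 6.e-04  1.e-04 -1.e+00] F [-2.55 -1.39  7.28] M [-0.2   0.52 -0.06] w 0.156 q6 -1.77
```

View pics/k_sc.png

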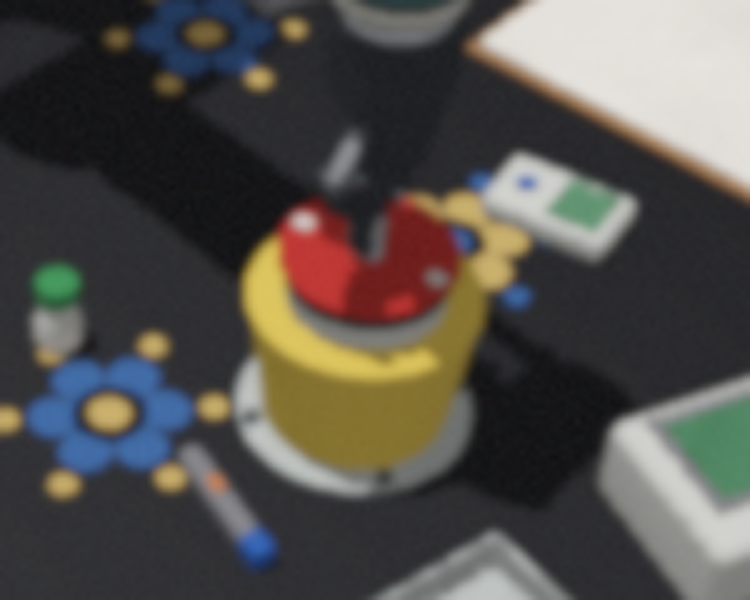

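View pics/k.png

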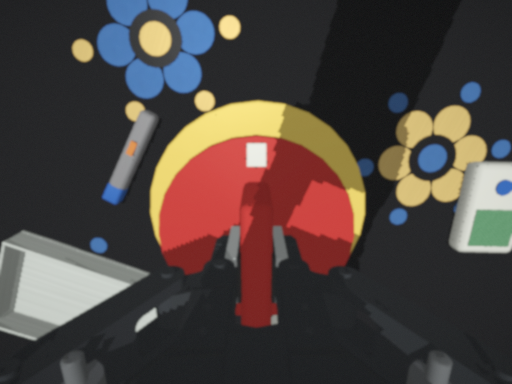

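arm_command(deltas=[[0,0.0005,0,0],[0,0.0003,0,0],[0,0,0,0],[0,0,0,0]])

```text
time: 17.2
tool_pos: [0.5666, 0.1334, 0.143]
tcp_rot: [-1.003, -1.487, 1.486]
wrist_force: [-4.6, -1.1, 10.4]
width: 0.159
```

arm_command(deltas=[[0,0,0,0.06],[0,0,0,0.06],[0,0,0,0.06],[0,0,0,0.06],[0,0,0,0]])

```text
time: 17.82
tool_pos: [0.5681, 0.1335, 0.1432]
tcp_rot: [-1.141, -1.318, 1.312]
wrist_force: [0.0, -0.4, 7.5]
width: 0.152
```

```bash
python3 - <<'E'
from h import *
stat()
E
```

```text
t 17.82 pos [0.5681 0.1335 0.1432] lidyaw 8.24 y [ 4.1e-03  6.0e-04 -1.0e+00] F [ 0.04 -0.39  7.5 ] M [-0.15  0.15 -0.08] w 0.152 q6 -1.53
```

arm_command(deltas=[[0,0,0.0005,0.06],[0,0,0.0005,0.06],[0,0.0002,0,0.06],[0,0.0002,0,0.06],[0,0,0,0]])

```text
time: 18.45
tool_pos: [0.5673, 0.1334, 0.1431]
tcp_rot: [-1.256, -1.142, 1.135]
wrist_force: [-0.2, 0.7, 8.0]
width: 0.151
```

```bash
python3 - <<'E'
from h import *
stat()
E
```

```text
t 18.45 pos [0.5673 0.1334 0.1431] lidyaw -5.51 y [ 4.5e-03  6.0e-04 -1.0e+00] F [-0.24  0.69  7.98] M [-0.1   0.19 -0.07] w 0.151 q6 -1.29
```

arm_command(deltas=[[0,0,0,0.05],[0,0,0,0.05],[0,0,0,0]])

```text
time: 18.82
tool_pos: [0.5673, 0.1335, 0.1431]
tcp_rot: [-1.298, -1.067, 1.061]
wrist_force: [0.2, -0.7, 8.7]
width: 0.152
```

```bash
python3 - <<'E'
from h import *
stat()
E
```

```text
t 18.82 pos [0.5673 0.1335 0.1431] lidyaw -11.23 y [ 4.5e-03  6.0e-04 -1.0e+00] F [ 0.21 -0.7   8.74] M [-0.15  0.21 -0.02] w 0.152 q6 -1.19
```

arm_command(deltas=[[0,0,0,0.04],[0,0,0,0.0],[0,0,0,0]])

```text
time: 19.2
tool_pos: [0.5673, 0.1334, 0.1431]
tcp_rot: [-1.314, -1.038, 1.031]
wrist_force: [0.2, -0.1, 8.0]
width: 0.149
```

```bash
python3 - <<'E'
from h import *
stat()
E
```

```text
t 19.2 pos [0.5673 0.1334 0.1431] lidyaw -13.51 y [ 4.6e-03  7.0e-04 -1.0e+00] F [ 0.22 -0.12  8.02] M [-0.17  0.19  0.02] w 0.149 q6 -1.15
```

arm_command(deltas=[[0,0,0,0.04],[0,0,0,0]])

```text
time: 19.45
tool_pos: [0.5673, 0.1334, 0.1431]
tcp_rot: [-1.33, -1.007, 1.001]
wrist_force: [0.0, -0.2, 9.0]
width: 0.153
```

```bash
python3 - <<'E'
from h import *
stat()
E
```

```text
t 19.45 pos [0.5673 0.1334 0.1431] lidyaw -15.81 y [ 4.6e-03  6.0e-04 -1.0e+00] F [ 0.04 -0.23  9.02] M [-0.16  0.2  -0.01] w 0.153 q6 -1.11
```

arm_command(deltas=[[0,0,0,0.04],[0,0,0,0]])

```text
time: 19.7
tool_pos: [0.5673, 0.1335, 0.1431]
tcp_rot: [-1.344, -0.977, 0.97]
wrist_force: [0.2, -0.5, 8.6]
width: 0.153
```

```bash
python3 - <<'E'
from h import *
stat()
E
```

```text
t 19.7 pos [0.5673 0.1335 0.1431] lidyaw -18.1 y [ 4.6e-03  6.0e-04 -1.0e+00] F [ 0.17 -0.49  8.64] M [-0.16  0.2   0.02] w 0.153 q6 -1.07
```

arm_command(deltas=[[0,0,0,0.03],[0,0,0,0]])

```text
time: 19.95
tool_pos: [0.5674, 0.1334, 0.1431]
tcp_rot: [-1.355, -0.955, 0.948]
wrist_force: [-0.7, -0.5, 8.6]
width: 0.155
```

```bash
python3 - <<'E'
from h import *
stat()
E
```

```text
t 19.95 pos [0.5674 0.1334 0.1431] lidyaw -19.81 y [ 4.6e-03  6.0e-04 -1.0e+00] F [-0.67 -0.46  8.63] M [-0.13  0.18  0.02] w 0.155 q6 -1.04
```

arm_command(deltas=[[0,0,0,0.03],[0,0,0,0]])

```text
time: 20.2
tool_pos: [0.5673, 0.1334, 0.1431]
tcp_rot: [-1.366, -0.932, 0.925]
wrist_force: [-0.5, 0.1, 8.4]
width: 0.153
```

```bash
python3 - <<'E'
from h import *
stat()
E
```

```text
t 20.2 pos [0.5673 0.1334 0.1431] lidyaw -21.53 y [ 4.5e-03  6.0e-04 -1.0e+00] F [-0.49  0.05  8.43] M [-0.16  0.17  0.06] w 0.153 q6 -1.01
```

arm_command(deltas=[[0,0,0,0.03],[0,0,0,0]])

```text
time: 20.45
tool_pos: [0.5672, 0.1333, 0.143]
tcp_rot: [-1.376, -0.909, 0.903]
wrist_force: [0.6, -1.1, 7.5]
width: 0.155
```

```bash
python3 - <<'E'
from h import *
stat()
E
```

```text
t 20.45 pos [0.5672 0.1333 0.143 ] lidyaw -23.23 y [ 4.4e-03  3.0e-04 -1.0e+00] F [ 0.57 -1.06  7.53] M [-0.22  0.2   0.07] w 0.155 q6 -0.98
```

arm_command(deltas=[[0,0,0,0.03],[0,0,0,0]])

```text
time: 20.7
tool_pos: [0.5671, 0.1332, 0.1428]
tcp_rot: [-1.386, -0.886, 0.88]
wrist_force: [-0.4, -0.4, 7.4]
width: 0.152
```

```bash
python3 - <<'E'
from h import *
stat()
E
```

```text
t 20.7 pos [0.5671 0.1332 0.1428] lidyaw -24.94 y [ 4.1e-03  1.0e-04 -1.0e+00] F [-0.44 -0.39  7.35] M [-0.22  0.17  0.24] w 0.152 q6 -0.95
```

Lugs engaged near θ≈0.78. z has dropped 0.3 mm since then and Mz is rising, so I estimate about 15 N of squeeze. Now I'll relieve the hand's push and watch whether the height holds.

arm_command(deltas=[[0,0,0,0],[0,-0.0005,0,0],[0,-0.0005,0,0],[0,0,0,0]])

```text
time: 21.2
tool_pos: [0.5671, 0.1333, 0.1428]
tcp_rot: [-1.386, -0.886, 0.88]
wrist_force: [4.8, -0.9, 3.9]
width: 0.151
```

```bash
python3 - <<'E'
from h import *
stat()
E
```

```text
t 21.2 pos [0.5671 0.1333 0.1428] lidyaw -24.95 y [ 3.8e-03  3.0e-04 -1.0e+00] F [ 4.85 -0.88  3.86] M [-0.16 -0.74  0.25] w 0.151 q6 -0.95
```

arm_command(deltas=[[0,-0.0005,0,0],[0,0,0,0]])

```text
time: 21.45
tool_pos: [0.567, 0.1332, 0.1428]
tcp_rot: [-1.386, -0.885, 0.88]
wrist_force: [5.3, -0.2, 1.6]
width: 0.154
```

```bash
python3 - <<'E'
from h import *
stat()
E
```

```text
t 21.45 pos [0.567  0.1332 0.1428] lidyaw -24.96 y [ 3.6e-03  2.0e-04 -1.0e+00] F [ 5.26 -0.23  1.6 ] M [-0.07 -0.91  0.27] w 0.154 q6 -0.95
```

arm_command(deltas=[[0.0004,-0.0005,-0.0009,0],[0,0,0,0]])

```text
time: 21.7
tool_pos: [0.567, 0.1332, 0.1428]
tcp_rot: [-1.385, -0.884, 0.882]
wrist_force: [5.8, 0.4, 0.3]
width: 0.154
```

```bash
python3 - <<'E'
from h import *
stat()
E
```

```text
t 21.7 pos [0.567  0.1332 0.1428] lidyaw -24.96 y [ 1.5e-03  2.0e-04 -1.0e+00] F [5.76 0.36 0.25] M [-0.03 -0.89  0.33] w 0.154 q6 -0.95
```

arm_command(deltas=[[0,0,0,0],[0,0,0,0],[0,0,0,0],[0,0,0,0]], fingers=0.06)

```text
time: 22.2
tool_pos: [0.5659, 0.1331, 0.1427]
tcp_rot: [-1.384, -0.882, 0.883]
wrist_force: [-0.7, 0.0, 1.0]
width: 0.7
```

```bash
python3 - <<'E'
from h import *
stat(); snap("wrist","m")
E
```

```text
t 22.2 pos [0.5659 0.1331 0.1427] lidyaw -24.97 y [-9.e-04 -1.e-04 -1.e+00] F [-0.73  0.04  1.01] M [-0.01  0.05  0.01] w 0.7 q6 -0.95
```

View pics/m.png

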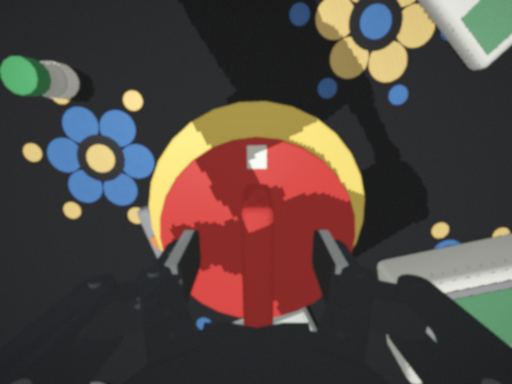

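arm_command(deltas=[[0,-0.01,0,0],[0,-0.03,0,0],[0,-0.04,0,0],[0,-0.03,0,0],[0,0,0,0],[0,0,0,0],[0,0,0,0]], fingers=0.0854)

```text
time: 23.12
tool_pos: [0.5653, 0.133, 0.2512]
tcp_rot: [-1.383, -0.88, 0.885]
wrist_force: [-0.5, -0.2, -0.4]
width: 1.0
```

```bash
python3 - <<'E'
from h import *
stat(); c=snap("wrist","n"); stat()
x=lidfit(c,.138); print(x)
im=rect(c,x[:2],.138,.06,601); cv2.circle(im,(300,300),280,(0,255,0),1); cv2.imwrite("pics/n_r.png",im)
crop("n",130,120,390,320,3,"n_c")
snap("scene","n_s"); crop("n_s",230,110,380,230,5,"n_sc"); snap("top","n_t")
E
```

```text
t 23.12 pos [0.5653 0.133  0.2512] lidyaw -24.97 y [-3.e-03 -6.e-04 -1.e+00] F [-0.51 -0.17 -0.44] M [0.02 0.01 0.03] w 1.0 q6 -0.95
t 23.18 pos [0.5653 0.133  0.2512] lidyaw -24.97 y [-3.e-03 -6.e-04 -1.e+00] F [ 0.67 -0.63  0.69] M [ 0.02 -0.02 -0.09] w 1.001 q6 -0.95
[0.5665166  0.13466774 0.05419855]
```

View pics/n_r.png

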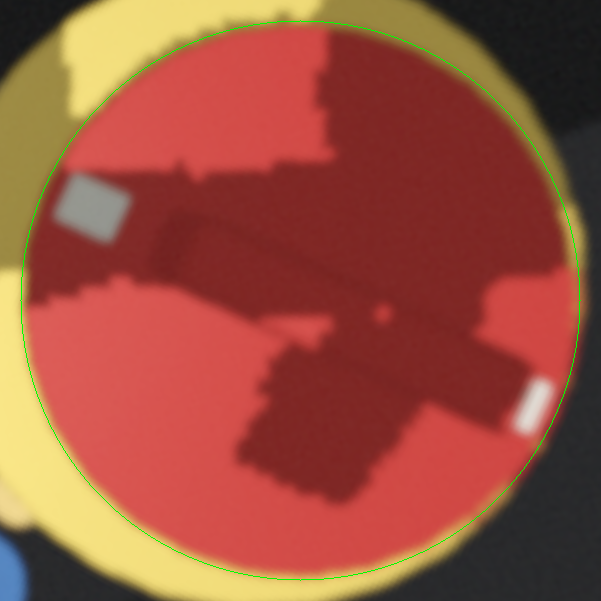

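View pics/n_sc.png

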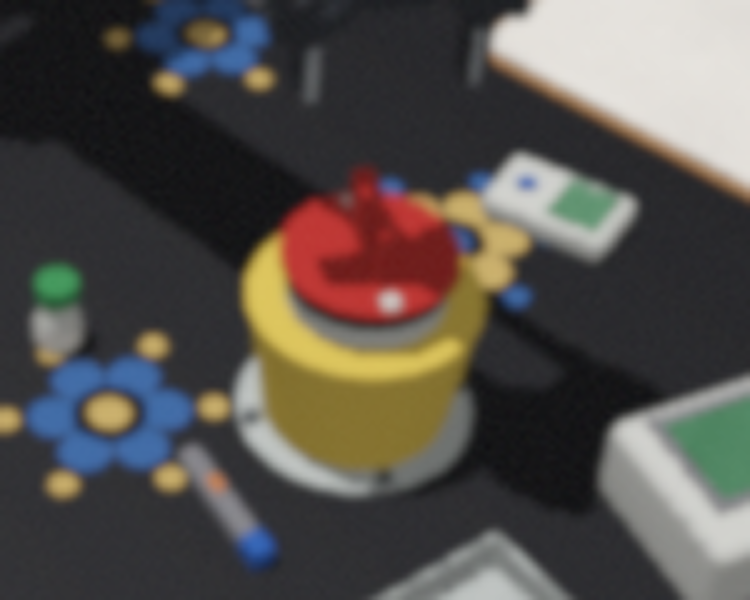

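View pics/n_c.png

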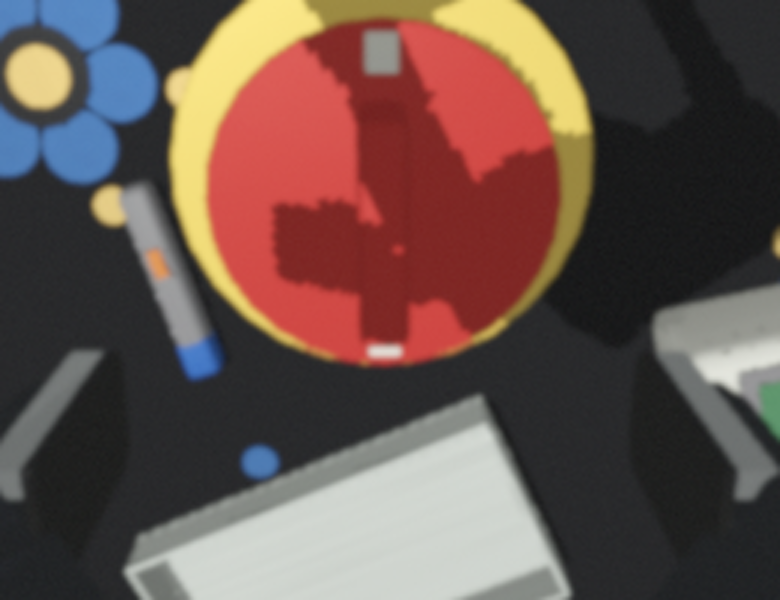

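```bash
python3 - <<'E'
from workcell import job
print(job.finish_job())
E
```

```text
the job is handed in; nothing more can be done
None
```

The red lid nearest the base is on the tub, its lugs twisted in under the ramps, and the job is handed in. It reported no verdict. The clock read about 23 s of the 67 s allowed.

**Squeeze:** I estimate 13–15 N, inside the 9–22 N range and well below the 32 N limit. This is inferred, not measured. The hand was pressing with about 10 N when the lugs met the ramp, roughly 0.78 rad into the twist. I turned on to 0.82 rad, the lid dropped another 0.3 mm, and the twist torque rose to about 0.25 N m. The height stayed the same to 0.1 mm as I let the pressure off.

**Last checks after letting go:**
- **Position:** the lid looks level and is centred within about 1–2 mm of the neck's measured centre.
- **Angle:** the picture gives -24.3° to -24.5°, against -25.0° from the arm's own reading. It may have turned back about half a degree (roughly 1 N), or that may be reading error.
- **Other things:** nothing near the tub looked moved in the last pictures, and the open gripper is about 11 cm above where it let go.

**Disagreement:** the wrist and top cameras placed the neck 1–2 mm apart. I used a value between them, and the lugs went through the notches without any contact force.

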